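# Start the tea mill: button sequence, then key turned and held

### The job

Start the tea mill from its grey console: press the round button, then the square one, then the oblong one, each all the way down and let up before the next, with no two down together. Then take the flat-bowed steel key out of its wooden rest, push it fully home in the console's keyway (the pins inside are sticky, so wiggle it if it stalls), turn it clockwise a quarter turn against its spring and finish still gripping the key and holding it turned. Leave the drain spanner and the kitchen things standing where they are.

Things in the scene. Friction and masses are not known exactly. Their poses are not given: they have to be found in the camera images.
- console: grey control console fixed to the table, 170 (x) x 290 (y) x 84 mm high, a 6 mm higher-standing steel lock plate (60 x 60 mm) at its -y end. Origin: centre of its underside; z up, y along the row of buttons and lock
- keyway (a point): centre of the keyway mouth on top of the steel lock plate, 90 mm above the table, 95 mm from the console's centre towards its -y end; axes as the console's. A slot straight down, 22 mm long (y) x 7 mm wide (x), its long sides flared to 13 mm at the top; the plate is 6 mm thick, the turning cylinder is below it. The nearest button is 80 mm away
- cylinder (a joint): angle of the lock cylinder: 0 at rest, its slot in line with the keyway; it turns clockwise seen from above to a stop at 1.57 rad. A spring turns it back (0.04 N m at 0, 0.17 N m at the stop) when the key is let go. It lags the key by up to 0.15 rad of play. It turns only with the key home: until then the plate holds the blade
- key: steel key, 70 g, upright in its rest, z up, same after half a turn. Origin: centre of the underside of its 26 mm, 5 mm thick collar, which lies on the rest (60 mm above the table) or, when home, on the lock plate. Bow 8 mm thick (x), 36 mm wide (y), 5 to 49 mm above the origin. Below: round 5 mm stem to 9 mm down, blade 5 mm thick (x), 18 mm wide (y) to 29 mm down, tapering to 7 mm wide at 45 mm
- key_bow (a point): centre of the key's bow, 30 mm above the key's origin: where to pinch it across its 8 mm thickness (the key's x)
- key_tip (a point): lower end of the key's blade, 45 mm below the key's origin. Two sticky spring pins in the cylinder, one at each edge of the blade, resist a straight push with some 10 to 15 N over the last 20 mm before home; rocking the key 1 to 2 mm along its width (y) works them aside
- key_rest: wooden block 64 x 64 x 60 mm high, fixed to the table, in whose slot (9 x 22 mm, 52 mm deep) the key stands; the other block like it holds the spanner, and which of the two is nearer the robot varies. Origin: centre of its underside
- round_top (a point): centre of the upper face of the round button (30 mm disc, black plastic, top 102 mm above the table) on the console; it moves with the button; the button goes straight down 6 mm. Its 56 x 44 mm bezel is 92 mm above the table. The three buttons stand in a row 60 mm apart along the console's y, in any order
- square_top (a point): centre of the upper face of the square button (28 mm square, black plastic, top 102 mm above the table) on the console; it moves with the button; the button goes straight down 6 mm. Its 56 x 44 mm bezel is 92 mm above the table. The three buttons stand in a row 60 mm apart along the console's y, in any order
- oblong_top (a point): centre of the upper face of the oblong button (bar 42 mm along x, 13 mm along y, black plastic, top 102 mm above the table) on the console; it moves with the button; the button goes straight down 6 mm. Its 56 x 44 mm bezel is 92 mm above the table. The three buttons stand in a row 60 mm apart along the console's y, in any order
- round (a joint): how far the round button is pressed: 0 is up, 0.006 m is the stop; it springs back; about 1.5 N to start it moving, 5 N at the stop
- square (a joint): how far the square button is pressed: 0 is up, 0.006 m is the stop; it springs back; about 1.5 N to start it moving, 5 N at the stop
- oblong (a joint): how far the oblong button is pressed: 0 is up, 0.006 m is the stop; it springs back; about 1.5 N to start it moving, 5 N at the stop
- spanner: T-handled drain spanner of the same steel, standing in the other wooden rest; a round 70 mm crossbar on a round stem, not a flat bow; not needed
- bowl: steel mixing bowl, 160 mm across, 70 mm high, at the back; not needed
- cup: small steel cup, 60 mm across, 55 mm high; not needed
- bottle: green glass bottle, 60 mm across, 160 mm high; not needed
- tin: bare metal tin, 74 mm across, 90 mm high; not needed
- spatula: wooden-handled spatula lying at the right edge of the work area; not needed

How it is judged:
By the outcome, as a careful person would: the job done as asked, in the order asked, and still so for the second after the job is handed in, while the arm keeps its last pose, push and grip.
It also fails if it takes over 72 s, if anything falls off the work surface, if the arm or the gripper's body presses on something with over 40 N, if the wrist force passes 120 N, or if a joint passes its speed limit or range.

### The arm

A 6-joint arm with a two-finger parallel gripper is mounted at the origin on the work surface. World frame = base frame: x ahead of the robot, y to its left, z up, the work surface at z = 0. Lengths are in m, angles in rad, forces in N, time in s.
With the tool pointing down it reaches from about 0.25 to 0.85 m from the base axis. Payload 12.5 kg.
Tool frame: the origin (TCP) lies on the centre line of the jaws, within the pads' length; the fingertips stand 22 mm ahead of it and the grasp point (between the pads) lies 3 mm ahead of it; y points along the fingers, z is the direction in which the jaws open and shut, and the axes are right-handed (so a half turn about y gives the same grasp; the last joint's range is limited). The gripper opens to 93 mm and grips with 3 to 60 N. Pads are 15 mm wide; open, the fingers measure 128 mm over their backs; the gripper's body (75 mm by 188 mm) begins 65 mm behind the grasp point.
Start: joints at [1.065, 0.351, 1.652, -0, 1.139, -0.085], TCP at [0.225, 0.502, 0.241] pointing down, gripper open.
Joint ranges: [-2.75, 2.75], [-0.79, 2.1], [0.01, 2.65], [-1.57, 4.71], [0.07, 3.14], [-2.87, 2.87]. Speed limits (rad/s): [2.22, 2.22, 2.79, 3.14, 3.14, 3.14].

### API

Orientations are given as [roll, pitch, yaw] about the fixed x, y, z axes, in that order (R = Rz(yaw) Ry(pitch) Rx(roll)).
In Python, from plant import sense, get_image, calibration, ctrl gives the robot as it stands. The module is installed in compiled form; this text tells all that it offers.
- The arm moves only by the tool move_arm, never from a script. Its argument "motion" is text: rows parted by semicolons, each of 5 numbers parted by spaces: the opening, from -1 (shut) to 1 (fully open), then the shift along the world's x, y, z in mm, then the turn about the world's z in degrees. A call has 1 to 12 rows; each row shifts and turns the pose as measured when the row begins; what a row does not reach is not made up. A row lasts 1/8 s, in which the tool goes at most 62.5 mm and 10.7 degrees, less where a joint would pass 70% of its speed; a pose out of reach is approached as far as the arm can. A call is refused whole if a number of a shift passes 62.5 or a number of a turn 10.7, either way. A call with a gripper value outside its range is refused whole. The fingers move at their own pace and stop on an object; "grip_force" is the grip in N (left out, the last holds). Time passes only in rows, so rows that do not move let the fingers close. It gives the time, the measured TCP pose, the force and the opening at its end, in the units of the state.
- sense(): the state, without advancing time (a new reading comes with each control period).
- get_image(name): name is "scene" or "top" or "wrist"; returns (picture, depth): 420x560x3 uint8, red, green, blue; 420x560 float32, m along the optical axis (not along the pixel's ray), 0 where there is no reading.
- calibration(name): a dict with "mtx" (3x3 intrinsics, pixels), "k1" (the pictures are not rectified: a ray, as slopes to the right and down, at radius r is drawn at 1 + k1 r^2 times it, then the intrinsics apply), "R" (3x3) and "t" (3): a world point X has camera coordinates R X + t. Camera axes: x right, y down, z forward; pixel columns grow to the right and rows downward; lengths in m; the calibration is good to about 2 mm. A picture is of the moment at which its call begins: read the wrist's pose just before it. calibration takes no time and is no camera call; for the wrist camera it gives the pose at the moment of the call.
- ctrl.hand_in(): hands the job in, once; it reports no verdict.
The state is a dict: "time": time; "qpos": joint angles; "joint_vel": joint speeds; "joint_efforts": joint torques, N m; "ee_pos": TCP position; "tcp_rot": TCP orientation; "ft_force": force on the tool from outside, world axes, zero at the start; "torque": the same for the moment, N m; "opening": opening from 0.0 (shut) to 1.0 (fully open).
Only numpy, scipy, OpenCV 4.12 (cv2) and the standard library are available. Lean on these libraries where they do the work, as an engineer would, in place of code of your own. Each camera call takes 0.05 s, during which the arm holds its last target.

## Working session

There is one attempt and no reset: what is moved stays moved. The work goes in short steps, Python scripts to look and compute and a tool call to move; the robot and the scene stay as the last step left them, time stands still between calls to the robot, and variables do not carry over. Pictures are saved under pics/ and viewed, and the job is handed in when it is done.

Besides the shell and the picture viewer there is one more tool, called after ">>>" as name(argument=value, ...) on one line, values as JSON. move_arm: Moves the arm, as the interface text tells. Its arguments: {"type":"object","properties":{"motion":{"type":"string"},"grip_force":{"type":"number"}},"required":["motion"]}

```bash
mkdir -p pics; cat > h.py <<'E'
import numpy as np,cv2
from plant import sense,get_image,calibration,ctrl
def ray(c,uv):
    m=c['mtx'];k=c['k1']
    d=np.array([(uv[0]-m[0,2])/m[0,0],(uv[1]-m[1,2])/m[1,1]])
    s=d.copy()
    for _ in range(30): s=d/(1+k*(s@s))
    R=np.array(c['R']);t=np.array(c['t'])
    return -R.T@t, R.T@np.array([s[0],s[1],1.])
def onz(c,uv,z):
    o,d=ray(c,uv); return o+d*(z-o[2])/d[2]
def proj(c,X):
    p=np.array(c['R'])@np.array(X)+np.array(c['t']); s=p[:2]/p[2]; s=s*(1+c['k1']*(s@s))
    m=c['mtx']; return np.array([s[0]*m[0,0]+m[0,2],s[1]*m[1,1]+m[1,2]])
E
python3 - <<'E'
from h import *
for n in ('scene','top','wrist'):
    c=calibration(n); im,d=get_image(n)
    np.savez('pics/%s0.npz'%n,im=im,d=d,**{k:np.array(v) for k,v in c.items()})
    cv2.imwrite('pics/%s0.png'%n,im[:,:,::-1]); print(n,c)
print(sense())
E
```

```text
scene {'mtx': array([[457.36059592,   0.        , 270.88079185],
       [  0.        , 457.36059592, 199.73922666],
       [  0.        ,   0.        ,   1.        ]]), 'k1': -0.03822915274461114, 'R': array([[-0.63564295,  0.77179706,  0.01695117],
       [ 0.53235635,  0.45413284, -0.71439491],
       [-0.55906597, -0.44507602, -0.6995374 ]]), 't': array([ 0.38205961, -0.22876761,  1.60119833])}
top {'mtx': array([[379.89067426,   0.        , 276.51092633],
       [  0.        , 379.89067426, 207.83555985],
       [  0.        ,   0.        ,   1.        ]]), 'k1': -0.05892734098062083, 'R': array([[-0.03932436, -0.99922393,  0.00226726],
       [-0.97670418,  0.03795886, -0.2112062 ],
       [ 0.21095623, -0.01051999, -0.9774389 ]]), 't': array([0.01053144, 0.59845523, 0.85589655])}
wrist {'mtx': array([[325.62221542,   0.        , 279.85375591],
       [  0.        , 325.62221542, 208.08297833],
       [  0.        ,   0.        ,   1.        ]]), 'k1': -0.061761066511620895, 'R': array([[ 4.09149811e-01,  9.12467199e-01, -2.06927755e-04],
       [ 8.85480643e-01, -3.96994288e-01,  2.41494444e-01],
       [ 2.20273609e-01, -9.89906364e-02, -9.70402180e-01]]), 't': array([-0.54963088, -0.0275809 ,  0.3886302 ])}
{'time': 0.15, 'qpos': array([ 1.06544870e+00,  3.51094577e-01,  1.65225307e+00, -1.72254442e-05,
        1.13913752e+00, -8.45722472e-02]), 'joint_vel': array([-0.00050931, -0.00134949, -0.00269732,  0.00025794,  0.00163286,
       -0.00040401]), 'joint_efforts': array([ 7.26130711e-04, -4.97461438e+01, -2.85345912e+01,  6.99412683e-02,
        2.45535071e-02, -4.02276203e-05]), 'ee_pos': array([0.22450445, 0.50182391, 0.24024403]), 'tcp_rot': array([-1.57168697e+00,  5.98086103e-05, -4.20768191e-01]), 'ft_force': array([0.37515268, 0.15301034, 0.19415361]), 'torque': array([-0.0470561 ,  0.00576311, -0.00353163]), 'opening': 0.9986420020934006}
```

View pics/top0.png

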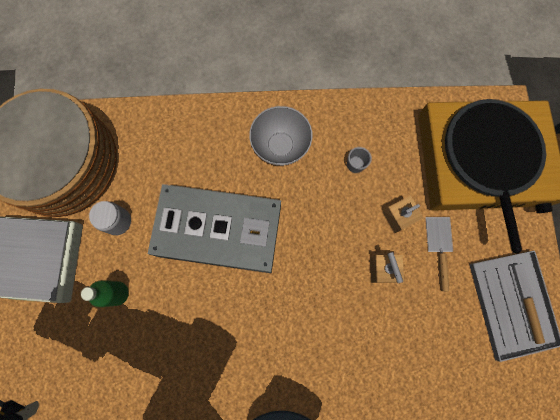

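View pics/scene0.png

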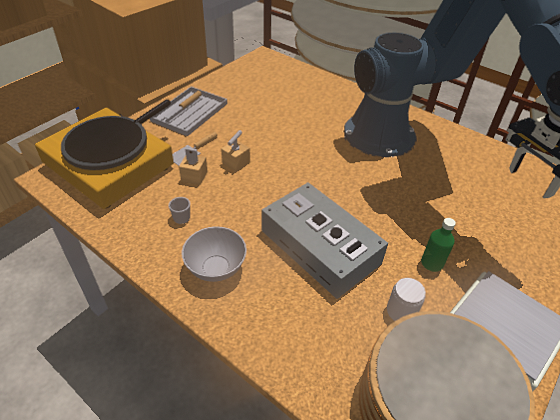

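View pics/wrist0.png

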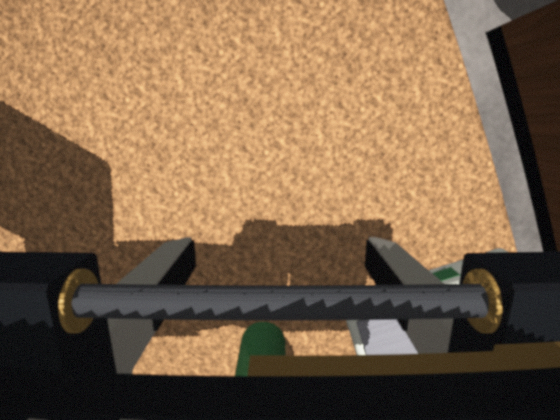

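The top view shows the console at about (215,228). Its buttons are oblong (170,219), round (195,223) and square (221,227), with the lock at (255,232). The rests are near (403,211) and (388,267). I'll zoom in next.

```bash
python3 - <<'E'
import cv2
a=cv2.imread('pics/top0.png');b=cv2.imread('pics/scene0.png')
z=lambda i,x,y,w,h,s:cv2.resize(i[y:y+h,x:x+w],(w*s,h*s),interpolation=cv2.INTER_CUBIC)
cv2.imwrite('pics/z1.png',z(a,140,175,150,105,5))
cv2.imwrite('pics/z2.png',z(a,360,185,70,110,5))
cv2.imwrite('pics/z3.png',z(b,165,120,100,75,7))
E
```

```text
(no output)
```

View pics/z1.png

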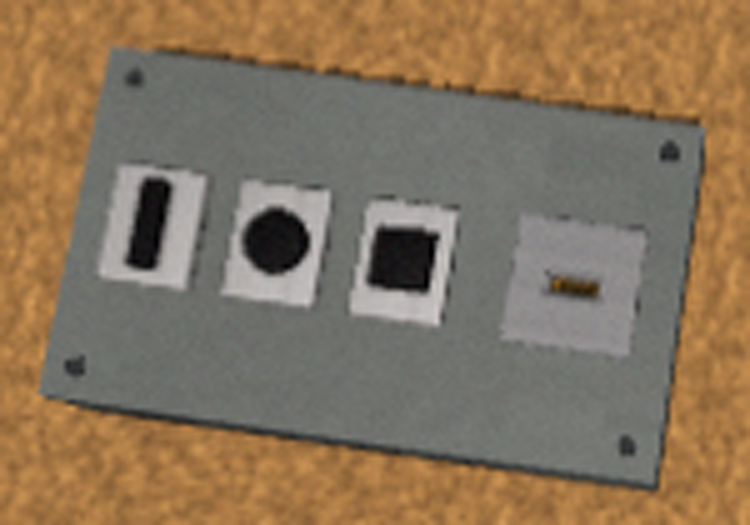

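View pics/z2.png

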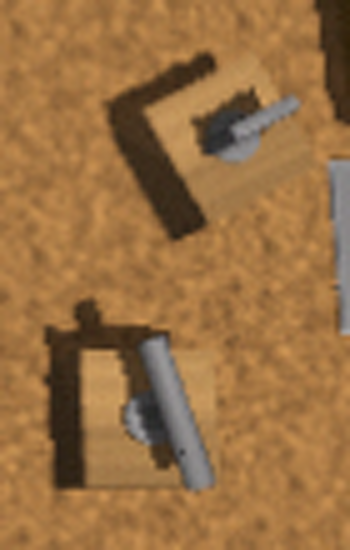

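View pics/z3.png

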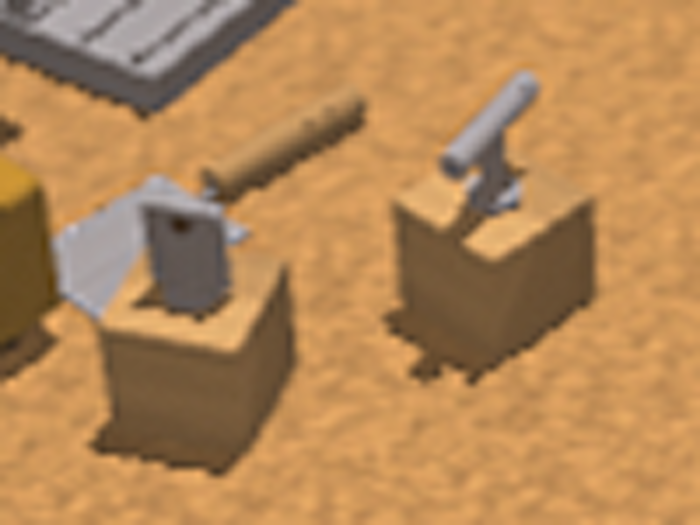

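```bash
python3 - <<'E'
from h import *
f=np.load('pics/top0.npz');c={k:f[k] for k in('mtx','k1','R','t')};c['k1']=float(c['k1'])
P=lambda x,y,z,ox=140,oy=175:onz(c,((x+.5)/5-.5+ox,(y+.5)/5-.5+oy),z)
im=f['im'];g=im.max(2)
# buttons
for n,(u,v) in dict(obl=(170,219),rnd=(195,223),sq=(220.5,226.5)).items():
    m=np.zeros(g.shape,np.uint8);r=12
    m[int(v)-r:int(v)+r+1,int(u)-r:int(u)+r+1]=(g[int(v)-r:int(v)+r+1,int(u)-r:int(u)+r+1]<60)
    k,l,s,ce=cv2.connectedComponentsWithStats(m);i=1+np.argmax(s[1:,4]);print(n,s[i],onz(c,ce[i],.102))
for q in [(110,48),(705,127),(657,488),(42,393)]: print('con',P(*q,.084))
pl=[P(*q,.09) for q in [(522,214),(647,230),(630,355),(500,338)]];print('plate',np.mean(pl,0),pl[1]-pl[0])
print('slot',P(574,286,.09))
k=[P(*q,.109,360,185) for q in [(235,133),(295,103)]];print('key',k,np.mean(k,0))
d=k[1]-k[0];print(np.linalg.norm(d),np.degrees(np.arctan2(d[1],d[0])))
print('collar',P(233,138,.065,360,185))
s=[P(*q,.13,360,185) for q in [(155,340),(200,485)]];print('sp',s)
E
```

```text
obl [166 211   8  18  97] [0.5724833  0.23615199 0.102     ]
rnd [189 217  13  13 121] [0.56236288 0.17715912 0.102     ]
sq [214 221  14  12 140] [0.5514576  0.11860379 0.102     ]
con [0.66310387 0.26196366 0.084     ]
con [ 0.61274267 -0.02311499  0.084     ]
con [0.44406583 0.00586855 0.084     ]
con [0.49792609 0.28992886 0.084     ]
plate [0.53893254 0.04054299 0.09      ] [-0.00986132 -0.05816492  0.        ]
slot [0.53793286 0.04091152 0.09      ]
key [array([ 0.56903319, -0.31279301,  0.109     ]), array([ 0.58211294, -0.34270664,  0.109     ])] [ 0.57557306 -0.32774983  0.109     ]
0.03264820277183194 -66.38262096245688
collar [ 0.57508249 -0.32748146  0.065     ]
sp [array([ 0.47360183, -0.25926607,  0.13      ]), array([ 0.40995044, -0.27289447,  0.13      ])]
```

The key is in the farther rest. Plan: yaw -66° at the key, -100° at the keyway, ending at about -190°. First I'll move over the round button with the jaws shut.

>>> move_arm(motion="-1 42 -41 0 -9.5; -1 42 -41 0 -9.5; -1 42 -41 0 -9.5; -1 42 -41 0 -9.5; -1 42 -41 0 -9.5; -1 42 -41 0 -9.5; -1 42 -41 0 -9.5; -1 42 -41 0 -9.5; -1 0 0 0 0")

```text
time: 1.27
ee_pos: [0.5685, 0.1616, 0.2386]
tcp_rot: [-1.573, 0.0, -1.789]
ft_force: [-0.8, 0.2, -0.7]
opening: 0.081
```

>>> move_arm(motion="-1 -6 15.5 -40 2.4; -1 0 0 -40 0; -1 0 0 0 0; -1 0 0 0 0")

```text
time: 1.78
ee_pos: [0.5614, 0.1789, 0.1583]
tcp_rot: [-1.572, 0.001, -1.742]
ft_force: [-0.1, 0.5, 0.7]
opening: 0.006
```

```bash
python3 - <<'E'
from h import *
s=sense();print(s['ee_pos'],s['tcp_rot'],s['ft_force'],s['opening'])
c=calibration('wrist');im,d=get_image('wrist');o=im[:,:,::-1].copy()
np.savez('pics/w1.npz',im=im,d=d,**{k:np.array(v) for k,v in c.items()})
print(-c['R'].T@c['t'])
for X in [(.5624,.1772,.102),(.5725,.2362,.102),(.5515,.1186,.102),(.5379,.0405,.09)]:
    p=proj(c,X);print(p);cv2.circle(o,tuple(int(round(a)) for a in p),4,(0,0,255),1)
cv2.imwrite('pics/w1.png',o)
E
```

```text
[0.56141028 0.17887108 0.15830871] [-1.57208980e+00  9.62906536e-04 -1.74234180e+00] [-0.11869115  0.45907939  0.6648618 ] 0.006290515724653962
[0.57281158 0.24424074 0.30186997]
[282.15011872 235.76550251]
[282.04313503 141.41519705]
[280.99095639 317.12272317]
[280.84457067 395.12417955]
```

View pics/w1.png

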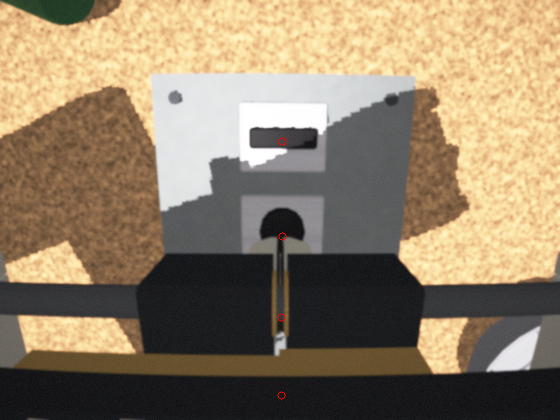

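Depth and the projected points agree within about 2 mm, and the fingertips are over the round button. Pressing it.

>>> move_arm(motion="-1 1 0 -31 0; -1 0 0 -4 0; -1 0 0 -4 0; -1 0 0 -3 0; -1 0 0 -1 0")

```text
time: 2.45
ee_pos: [0.565, 0.1798, 0.1215]
tcp_rot: [-1.564, 0.005, -1.742]
ft_force: [-3.0, -0.9, 2.5]
opening: 0.003
```

>>> move_arm(motion="-1 -2 0 -6 0; -1 0 0 -6 0; -1 0 0 -4 0")

```text
time: 2.82
ee_pos: [0.5651, 0.1801, 0.1175]
tcp_rot: [-1.557, 0.006, -1.741]
ft_force: [-22.8, -6.1, 48.5]
opening: 0.005
```

The force rose sharply to 48 N at z=0.1175, so the button is on its stop. Lifting and moving to the square one.

>>> move_arm(motion="-1 -1 0 20 0; -1 -1 0 15 0; -1 -6 -30 0 0; -1 -6 -30 0 0; -1 0 0 0 0")

```text
time: 3.45
ee_pos: [0.5506, 0.1191, 0.1544]
tcp_rot: [-1.555, 0.007, -1.74]
ft_force: [-0.2, 0.2, -0.8]
opening: 0.004
```

```bash
python3 - <<'E'
from h import *
s=sense();print(s['ee_pos'],s['tcp_rot'],s['ft_force'],s['opening'])
c=calibration('wrist');im,d=get_image('wrist');o=im[:,:,::-1].copy()
np.savez('pics/w2.npz',im=im,d=d,**{k:np.array(v) for k,v in c.items()})
for X in [(.5624,.1772,.102),(.5725,.2362,.102),(.5515,.1186,.102),(.5379,.0405,.09)]:
    p=proj(c,X);print(p);cv2.circle(o,tuple(int(round(a)) for a in p),4,(0,0,255),1)
cv2.imwrite('pics/w2.png',o)
E
```

```text
[0.55063291 0.11913884 0.15438796] [-1.55490447  0.00742598 -1.74016088] [-0.23824171  0.23497952 -0.78554503] 0.0039006835022096843
[281.65385684 140.76979298]
[281.69087537  32.42556009]
[280.24997654 236.5868698 ]
[279.698808   334.02178104]
```

View pics/w2.png

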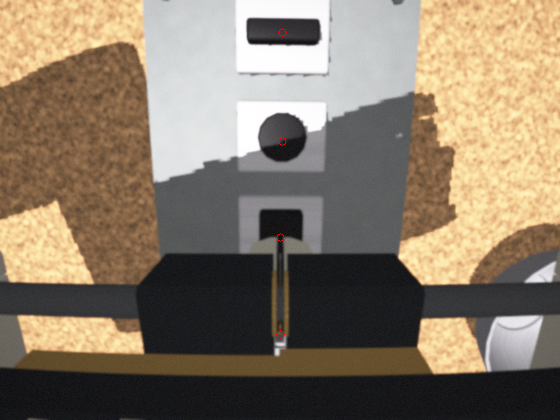

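The fingertips are over the square button. Pressing it more gently this time.

>>> move_arm(motion="-1 0 1 -28 0; -1 0 0 -4 0; -1 0 0 -5 0; -1 -1 0 -5 0; -1 -1 0 -4 0")

```text
time: 4.12
ee_pos: [0.5522, 0.123, 0.1175]
tcp_rot: [-1.547, 0.008, -1.736]
ft_force: [-18.4, -8.7, 44.9]
opening: 0.006
```

>>> move_arm(motion="-1 -1 0 20 0; -1 0 -1 15 0; -1 7 38 0 0; -1 7 38 0 0; -1 7 38 0 0; -1 0 0 0 0")

```text
time: 4.88
ee_pos: [0.5742, 0.2407, 0.1574]
tcp_rot: [-1.542, 0.01, -1.737]
ft_force: [0.2, -0.1, 0.7]
opening: 0.004
```

```bash
python3 - <<'E'
from h import *
s=sense();print(s['ee_pos'],s['tcp_rot'],s['ft_force'],s['opening'])
c=calibration('wrist');im,d=get_image('wrist');o=im[:,:,::-1].copy()
for X in [(.5624,.1772,.102),(.5725,.2362,.102),(.5515,.1186,.102),(.5379,.0405,.09)]:
    p=proj(c,X);print(p);cv2.circle(o,tuple(int(round(a)) for a in p),4,(0,0,255),1)
cv2.imwrite('pics/w3.png',o)
E
```

```text
[0.57420832 0.24065265 0.15744801] [-1.542166    0.01037793 -1.73671101] [ 0.2465627  -0.1038884   0.74292399] 0.003939779770702266
[276.19908882 323.37771622]
[276.17090611 241.71348227]
[275.10053907 393.06138454]
[274.8019201  456.25984581]
```

View pics/w3.png

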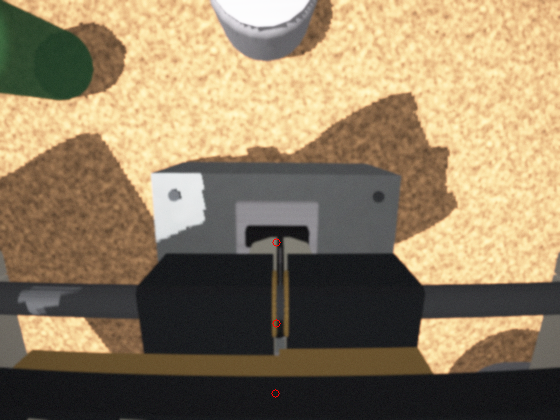

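>>> move_arm(motion="-1 -2 -2 -31 0; -1 0 -1 -4 0; -1 0 0 -5 0; -1 -2 -1 -5 0; -1 -2 -1 -3 0")

```text
time: 5.55
ee_pos: [0.5726, 0.2346, 0.1181]
tcp_rot: [-1.531, 0.019, -1.74]
ft_force: [-2.4, 4.9, 15.5]
opening: 0.005
```

>>> move_arm(motion="-1 -1 0 -4 0")

```text
time: 5.68
ee_pos: [0.5727, 0.2349, 0.1177]
tcp_rot: [-1.527, 0.021, -1.74]
ft_force: [-12.7, -5.3, 30.4]
opening: 0.004
```

All three buttons reached their stops one after another. The presses tilted the tool by about 2.5°. I'll lift, look at the key on the way, and consider levelling the jaws against bare table.

>>> move_arm(motion="-1 0 0 25 0; -1 0 0 40 0; 0 -10 -52 15 2; 0 -10 -52 0 2; 1 -10 -52 0 2; 1 -10 -52 0 2; 1 -10 -52 0 2; 1 -10 -52 0 2; 1 -10 -52 0 2; 1 0 0 0 0; 1 0 0 0 0")

```text
time: 7.05
ee_pos: [0.5012, -0.1437, 0.2093]
tcp_rot: [-1.513, 0.018, -1.491]
ft_force: [-0.5, 0.3, 0.6]
opening: 0.921
```

```bash
python3 - <<'E'
from h import *
s=sense();print(s['ee_pos'],s['tcp_rot'],s['ft_force'],s['opening'])
c=calibration('top');im,d=get_image('top');o=im[:,:,::-1].copy()
cv2.imwrite('pics/t4.png',o)
c=calibration('wrist');im,d=get_image('wrist');o=im[:,:,::-1].copy()
np.savez('pics/w4.npz',im=im,d=d,**{k:np.array(v) for k,v in c.items()})
cv2.imwrite('pics/w4.png',o)
E
```

```text
[ 0.50119824 -0.14372662  0.20927535] [-1.51252293  0.01831132 -1.49050713] [-0.48140836  0.28013001  0.61169372] 0.9209728210520762
```

View pics/w4.png

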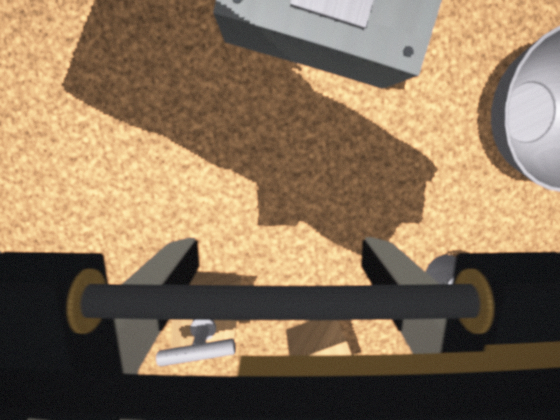

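View pics/t4.png

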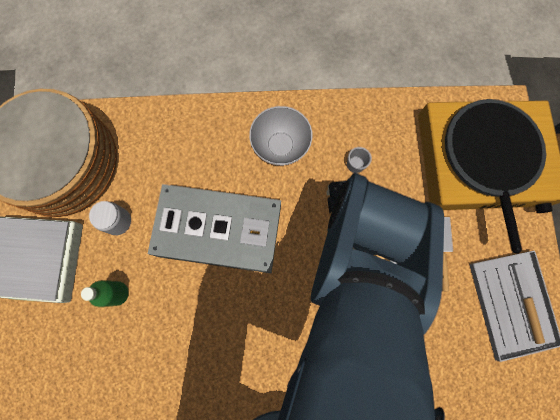

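>>> move_arm(motion="1 0 8 -60 0; 1 0 5 -60 0; 1 0 0 -45 0; 1 0 0 0 0")

```text
time: 7.65
ee_pos: [0.5031, -0.1256, 0.0418]
tcp_rot: [-1.509, 0.016, -1.483]
ft_force: [-0.8, 1.0, -0.9]
opening: 0.999
```

>>> move_arm(motion="1 0 0 -14 0; 1 0 0 -4 0; 1 0 0 -4 0; 1 0 0 -3 0")

```text
time: 8.15
ee_pos: [0.5055, -0.1254, 0.0251]
tcp_rot: [-1.505, 0.015, -1.481]
ft_force: [-14.0, 3.0, 43.8]
opening: 1.007
```

Pressing down tilts the tips outward because the arm complies, so pushing on the table doesn't level the tool. A sideways push of the shut fingertips against the fixed console's near face should undo the tilt. Moving there.

>>> move_arm(motion="0 0 0 50 0; -1 -10 0 45 0; -1 -25 40 0 -4; -1 -25 40 0 -4; -1 -25 40 0 -4; -1 -18 40 0 -3; -1 -5 40 0 0; -1 0 0 0 0; -1 0 0 0 0")

```text
time: 9.28
ee_pos: [0.3989, 0.0783, 0.1335]
tcp_rot: [-1.483, 0.014, -1.753]
ft_force: [0.2, -0.6, 0.1]
opening: 0.075
```

>>> move_arm(motion="-1 0 0 0 0; -1 0 0 0 0; -1 0 0 0 0")

```text
time: 9.65
ee_pos: [0.3996, 0.0765, 0.1339]
tcp_rot: [-1.482, 0.014, -1.756]
ft_force: [0.5, -0.2, 0.2]
opening: 0.005
```

>>> move_arm(motion="-1 0 0 -36 0; -1 0 0 -36 0; -1 0 0 0 0")

```text
time: 10.02
ee_pos: [0.4005, 0.0757, 0.0609]
tcp_rot: [-1.48, 0.015, -1.758]
ft_force: [0.1, -0.3, 0.1]
opening: 0.007
```

>>> move_arm(motion="-1 30 0 0 0; -1 6 0 0 0; -1 6 0 0 0; -1 6 0 0 0; -1 6 0 0 0")

```text
time: 10.65
ee_pos: [0.442, 0.0756, 0.0619]
tcp_rot: [-1.51, 0.008, -1.758]
ft_force: [-26.3, 3.3, 17.6]
opening: 0.006
```

That corrects the tilt. Continuing.

>>> move_arm(motion="-1 6 0 0 0; -1 6 0 0 0; -1 6 0 0 0")

```text
time: 11.02
ee_pos: [0.4415, 0.0761, 0.0604]
tcp_rot: [-1.549, -0.0, -1.758]
ft_force: [-27.6, 3.7, 20.1]
opening: 0.002
```

>>> move_arm(motion="-1 6 0 0 0; -1 6 0 0 0; -1 5 0 0 0; -1 -10 0 0 0; -1 -20 0 0 0; -1 0 0 0 0")

```text
time: 11.78
ee_pos: [0.4082, 0.0766, 0.0609]
tcp_rot: [-1.586, -0.009, -1.756]
ft_force: [0.0, -0.7, 0.6]
opening: 0.003
```

>>> move_arm(motion="-1 0 0 60 0; -1 0 0 60 0; -0.3 10 -20 40 4; -0.3 18 -45 0 5; -0.3 18 -45 0 5; -0.3 18 -45 0 5; -0.3 18 -45 0 5; -0.3 18 -45 0 5; -0.3 18 -45 0 5; -0.3 10 -25 0 0; -0.3 0 0 0 0; -0.3 0 0 0 0")

```text
time: 13.28
ee_pos: [0.5433, -0.251, 0.2323]
tcp_rot: [-1.575, -0.016, -1.142]
ft_force: [0.2, 0.4, -0.6]
opening: 0.351
```

```bash
cat > w.py <<'E'
from h import *
import sys
s=sense();print(s['time'],s['ee_pos'],s['tcp_rot'],s['ft_force'],s['opening'])
c=calibration('wrist');im,d=get_image('wrist');o=im[:,:,::-1].copy()
n=sys.argv[1]
np.savez('pics/%s.npz'%n,im=im,d=d,**{k:np.array(v) for k,v in c.items()})
cv2.imwrite('pics/%s.png'%n,o)
E
python3 w.py w5
```

```text
13.275 [ 0.54330179 -0.25103335  0.23231885] [-1.57459919 -0.01562853 -1.14242713] [ 0.1826395   0.42324603 -0.55154424] 0.35088190080669207
```

View pics/w5.png

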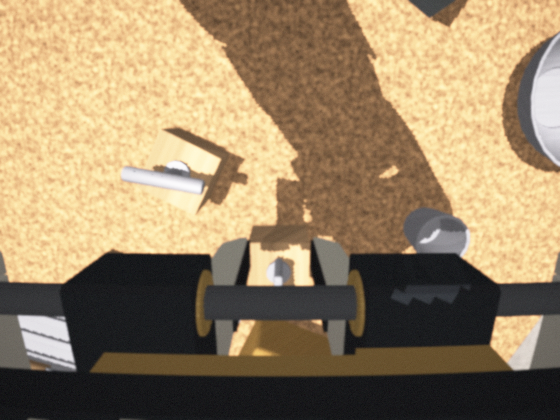

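>>> move_arm(motion="-0.3 -24 54 0 -1; -0.3 0 0 0 0; -0.3 0 0 0 0")

```text
time: 13.7
ee_pos: [0.5184, -0.1935, 0.233]
tcp_rot: [-1.574, -0.016, -1.158]
ft_force: [0.3, -0.1, -0.5]
opening: 0.35
```

```bash
python3 w.py w6; python3 - <<'E'
import cv2
a=cv2.imread('pics/w6.png')[110:310,200:360]
cv2.imwrite('pics/w6z.png',cv2.resize(a,None,fx=3,fy=3,interpolation=cv2.INTER_CUBIC)[:600])
E
```

```text
13.7 [ 0.51841631 -0.19347632  0.23303179] [-1.5738563  -0.01633634 -1.15806739] [ 0.30386548 -0.11091232 -0.51791276] 0.3499230494565185
```

View pics/w6z.png

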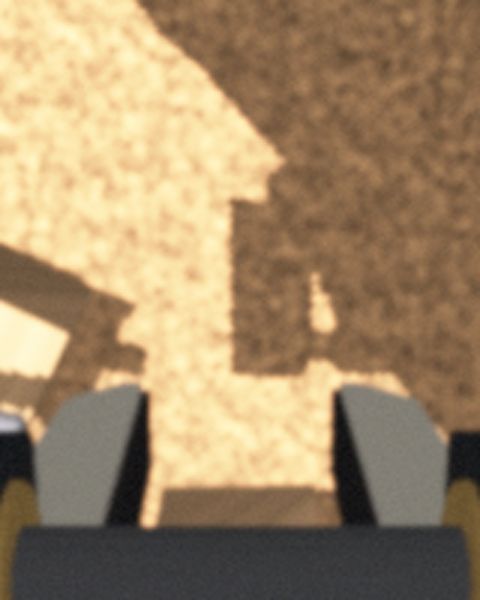

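>>> move_arm(motion="-0.3 25 -54 0 0.5; -0.3 25 -54 0 0; -0.3 0 0 0 0; -0.3 0 0 0 0")

```text
time: 14.25
ee_pos: [0.57, -0.3056, 0.2327]
tcp_rot: [-1.574, -0.016, -1.149]
ft_force: [0.3, 0.4, -0.2]
opening: 0.352
```

```bash
python3 w.py w7; python3 - <<'E'
import cv2
a=cv2.imread('pics/w7.png')[110:310,200:360]
cv2.imwrite('pics/w7z.png',cv2.resize(a,None,fx=3,fy=3,interpolation=cv2.INTER_CUBIC)[:600])
E
```

```text
14.25 [ 0.57002247 -0.30562928  0.2326744 ] [-1.57352141 -0.01630094 -1.1490184 ] [ 0.29699147  0.41437217 -0.16028627] 0.3519843946658754
```

View pics/w7z.png

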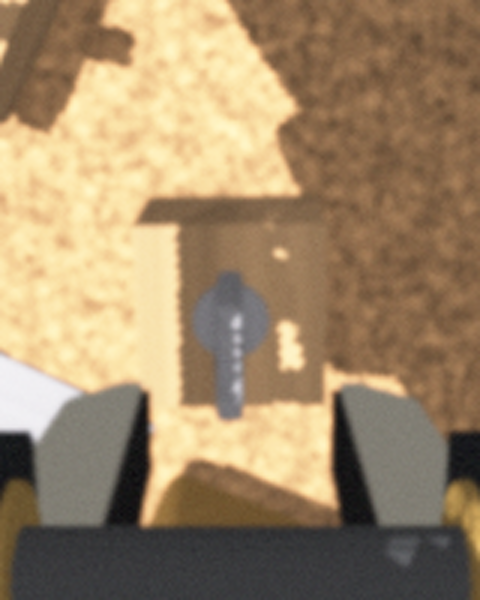

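```bash
python3 - <<'E'
from h import *
f=np.load('pics/w7.npz');c={k:f[k] for k in('mtx','k1','R','t')};c['k1']=float(c['k1'])
P=lambda x,y,z:onz(c,((x+.5)/3-.5+200,(y+.5)/3-.5+110),z)
print('collar',P(231,321,.065))
a,b=P(230,325,.109),P(230,415,.109);print(a,b,(a+b)/2,np.linalg.norm(a-b))
a,b=P(137,222,.06),P(327,222,.06);print('block back corners',a,b,np.linalg.norm(a-b),np.degrees(np.arctan2(*(b-a)[1::-1])))
a,b=P(327,222,.06),P(324,403,.06);print('right side',a,b,np.linalg.norm(a-b),np.degrees(np.arctan2(*(b-a)[1::-1])))
# depth
d=f['d'];print(np.round(d[230:252,270:285:2],3))
E
```

```text
collar [ 0.57585031 -0.32753773  0.065     ]
[ 0.57127819 -0.31669452  0.109     ] [ 0.58239921 -0.34172311  0.109     ] [ 0.5768387  -0.32920881  0.109     ] 0.027388085287333098
block back corners [ 0.53455936 -0.31063741  0.06      ] [ 0.59134912 -0.28518554  0.06      ] 0.062232420591527234 24.140829122301582
right side [ 0.59134912 -0.28518554  0.06      ] [ 0.61755422 -0.34268869  0.06      ] 0.06319271125456476 -65.50049037964726
[[0.332 0.281 0.281 0.28  0.281 0.283 0.332 0.333]
 [0.333 0.282 0.282 0.279 0.282 0.283 0.332 0.332]
 [0.333 0.283 0.28  0.282 0.282 0.284 0.332 0.333]
 [0.334 0.282 0.282 0.281 0.281 0.283 0.334 0.333]
 [0.334 0.282 0.281 0.282 0.281 0.284 0.335 0.333]
 [0.335 0.284 0.28  0.282 0.282 0.284 0.333 0.334]
 [0.334 0.282 0.282 0.283 0.283 0.284 0.334 0.336]
 [0.334 0.283 0.281 0.    0.284 0.285 0.335 0.334]
 [0.336 0.284 0.284 0.282 0.283 0.285 0.336 0.335]
 [0.335 0.284 0.283 0.282 0.282 0.286 0.335 0.335]
 [0.336 0.284 0.284 0.283 0.283 0.284 0.335 0.335]
 [0.335 0.284 0.283 0.284 0.283 0.285 0.336 0.335]
 [0.337 0.283 0.284 0.285 0.284 0.285 0.336 0.337]
 [0.335 0.284 0.284 0.284 0.284 0.286 0.336 0.336]
 [0.337 0.285 0.283 0.284 0.283 0.285 0.336 0.336]
 [0.336 0.285 0.284 0.285 0.285 0.286 0.337 0.336]
 [0.403 0.286 0.286 0.285 0.284 0.287 0.402 0.403]
 [0.403 0.285 0.285 0.285 0.285 0.287 0.401 0.401]
 [0.403 0.286 0.285 0.285 0.284 0.287 0.401 0.402]
 [0.403 0.286 0.284 0.285 0.286 0.288 0.401 0.403]
 [0.403 0.402 0.286 0.285 0.287 0.403 0.403 0.403]
 [0.402 0.403 0.402 0.403 0.403 0.401 0.402 0.404]]
```

>>> move_arm(motion="-0.3 6 -22 -20 0; -0.3 0 0 -50 0; -0.3 0 0 -40 0; -0.3 0 0 0 0")

```text
time: 14.8
ee_pos: [0.5761, -0.3248, 0.1226]
tcp_rot: [-1.572, -0.019, -1.146]
ft_force: [-1.8, 0.2, 0.0]
opening: 0.351
```

>>> move_arm(motion="-0.3 0 -3 -14 0; -0.3 0 0 -14 0; -0.3 0 0 0 0")

```text
time: 15.18
ee_pos: [0.5776, -0.3281, 0.0971]
tcp_rot: [-1.569, -0.023, -1.145]
ft_force: [-0.6, -0.1, 0.1]
opening: 0.348
```

```bash
python3 w.py w8; python3 - <<'E'
import cv2
a=cv2.imread('pics/w8.png')[160:360,200:360]
cv2.imwrite('pics/w8z.png',cv2.resize(a,None,fx=3,fy=3,interpolation=cv2.INTER_CUBIC)[:600])
E
```

```text
15.175 [ 0.57759823 -0.32811846  0.09706192] [-1.5691631  -0.02304776 -1.14469994] [-0.5514641  -0.14803212  0.10065964] 0.3479137320402944
```

View pics/w8z.png

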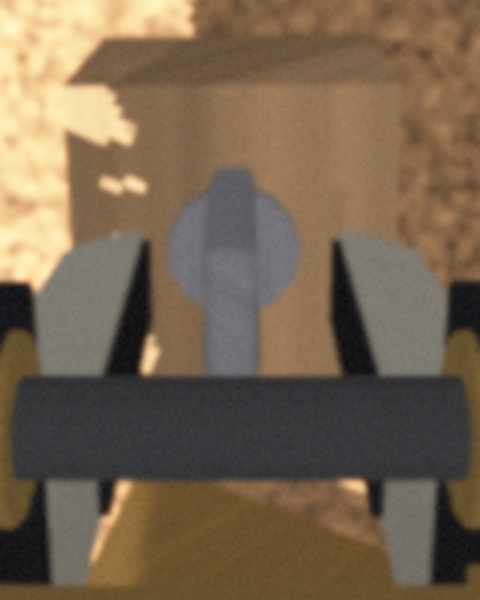

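The key is about 1.5 mm left of the jaw centre at zoom (232,240). I'll shift slightly and close.

>>> move_arm(motion="-0.3 -2 0.5 -2 0; -0.6 0 0 0 0; -1 0 0 0 0; -1 0 0 0 0; -1 0 0 0 0; -1 0 0 0 0", grip_force=45)

```text
time: 15.98
ee_pos: [0.5764, -0.3282, 0.0972]
tcp_rot: [-1.567, -0.026, -1.145]
ft_force: [-0.2, 0.2, -0.3]
opening: 0.085
```

>>> move_arm(motion="-1 0 0 20 0; -1 0 0 30 0; -1 0 0 40 0; -1 0 0 40 0; -1 0 0 0 0")

```text
time: 16.6
ee_pos: [0.5762, -0.328, 0.2369]
tcp_rot: [-1.566, -0.028, -1.145]
ft_force: [-0.4, 0.2, -1.6]
opening: 0.083
```

```bash
python3 w.py w9
```

```text
16.6 [ 0.57622788 -0.3280385   0.23694857] [-1.56572705 -0.028446   -1.14471403] [-0.40837253  0.19889213 -1.61605244] 0.08297928504575339
```

View pics/w9.png

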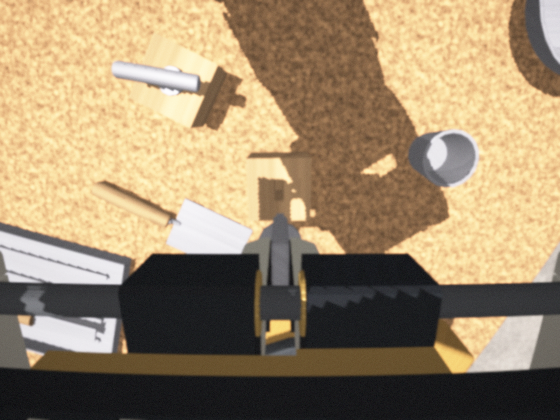

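The key is out: the rest's slot at (281,190) is empty. Carrying it to the lock.

>>> move_arm(motion="-1 -4 30 0 -2; -1 -4 40 0 -4; -1 -4 40 0 -4; -1 -4 40 0 -4; -1 -4 40 0 -4; -1 -4 40 0 -4; -1 -4 40 0 -4; -1 -4 40 0 -4; -1 -4 30 0 -3; -1 0 5 0 -1; -1 0 0 0 0; -1 0 0 0 0")

```text
time: 18.15
ee_pos: [0.5316, 0.0274, 0.2261]
tcp_rot: [-1.583, -0.022, -1.758]
ft_force: [-0.2, 0.4, -0.2]
opening: 0.084
```

```bash
python3 w.py w10
```

```text
18.15 [0.53155171 0.02742757 0.22607739] [-1.58297812 -0.02154521 -1.75787615] [-0.15976392  0.35676698 -0.24227949] 0.08371539442967478
```

View pics/w10.png

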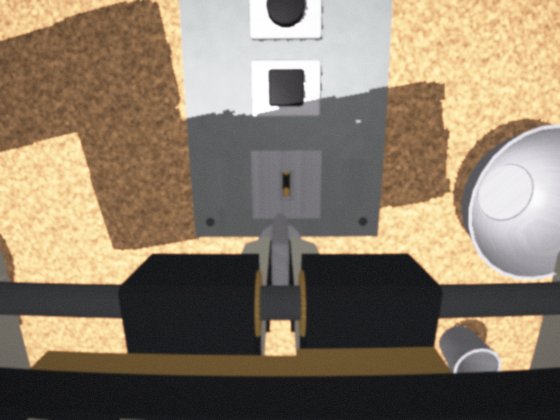

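```bash
python3 - <<'E'
from h import *
f=np.load('pics/w10.npz');c={k:f[k] for k in('mtx','k1','R','t')};c['k1']=float(c['k1'])
im=f['im'];a=im[130:250,220:350,::-1];cv2.imwrite('pics/w10z.png',cv2.resize(a,None,fx=5,fy=5,interpolation=cv2.INTER_CUBIC))
g=im.max(2)
m=(g<70).astype(np.uint8)
for n,(u0,u1,v0,v1) in dict(sq=(262,312,60,115),rnd=(262,312,0,34)).items():
    q=np.zeros_like(m);q[v0:v1,u0:u1]=m[v0:v1,u0:u1]
    k,l,s,ce=cv2.connectedComponentsWithStats(q);i=1+np.argmax(s[1:,4]);print(n,s[i],ce[i],onz(c,ce[i],.102))
E
```

```text
sq [278  70  25  36 405] [295.54074074  87.64938272] [0.55948552 0.11799792 0.102     ]
rnd [268   0  37  27 729] [286.5733882   10.58847737] [0.5627376  0.17347612 0.102     ]
```

View pics/w10z.png

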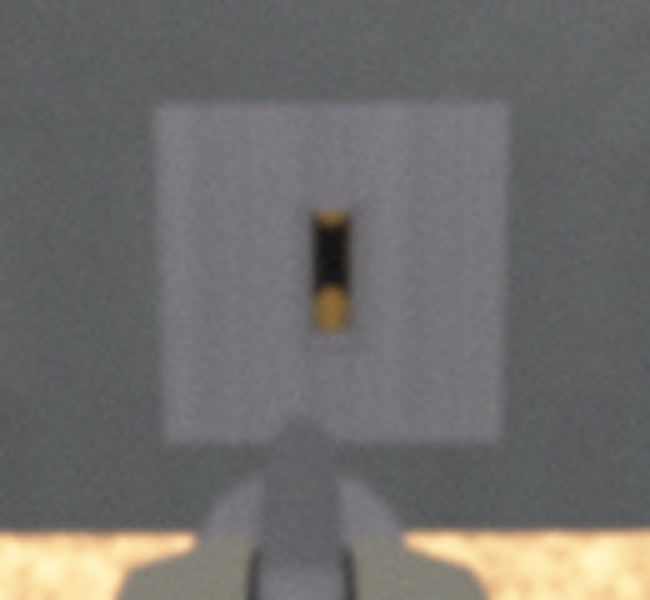

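```bash
python3 - <<'E'
from h import *
f=np.load('pics/w10.npz');c={k:f[k] for k in('mtx','k1','R','t')};c['k1']=float(c['k1'])
P=lambda x,y,z:onz(c,((x+.5)/5-.5+220,(y+.5)/5-.5+130),z)
q=[P(*p,.09) for p in [(155,103),(508,103),(500,442),(163,440)]]
ce=np.mean(q,0);print(ce)
for i in range(4):
    d=q[(i+1)%4]-q[i];print(np.linalg.norm(d),np.degrees(np.arctan2(d[1],d[0])))
print('slot',P(331,270,.09),P(331,270,.084),P(331,210,.084)-P(331,330,.084))
print('key bow back edge: ', P(302,425,.233))
print('yaw',np.degrees(-1.7579))
E
```

```text
[0.53773512 0.04157358 0.09      ]
0.05974091698987972 -10.68839227842987
0.05986545114744614 -100.30015052022422
0.06016009053467426 169.07830591159626
0.05961911392209539 79.29909144169493
slot [0.53787602 0.04268691 0.09      ] [0.53769836 0.04154767 0.084     ] [0.00394217 0.02125115 0.        ]
key bow back edge:  [0.53716541 0.05691893 0.233     ]
yaw -100.72025080604742
```

>>> move_arm(motion="-1 7 13 -10 0; -1 0 0 -20 0; -1 0 0 0 0; -1 0 0 0 0")

```text
time: 18.7
ee_pos: [0.54, 0.0408, 0.1944]
tcp_rot: [-1.583, -0.021, -1.76]
ft_force: [0.8, 0.7, -0.2]
opening: 0.086
```

```bash
python3 w.py w11;python3 - <<'E'
from h import *
im,d=get_image('scene');c=calibration('scene')
cv2.imwrite('pics/s11.png',cv2.resize(im[120:300,220:400,::-1],None,fx=3.3,fy=3.3,interpolation=cv2.INTER_CUBIC))
E
```

```text
18.7 [0.54003921 0.04081074 0.19443468] [-1.58276251 -0.02129417 -1.75970993] [ 0.76595202  0.72343212 -0.19117508] 0.08638454838510662
```

View pics/w11.png

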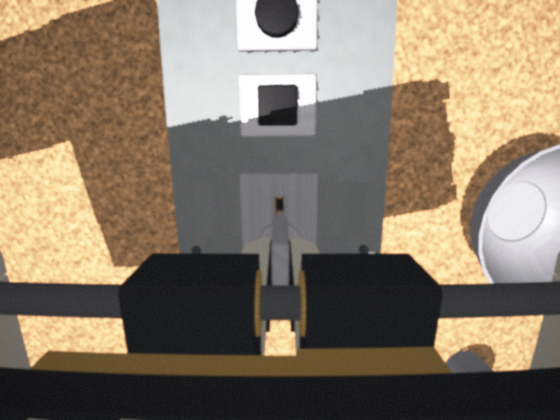

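View pics/s11.png

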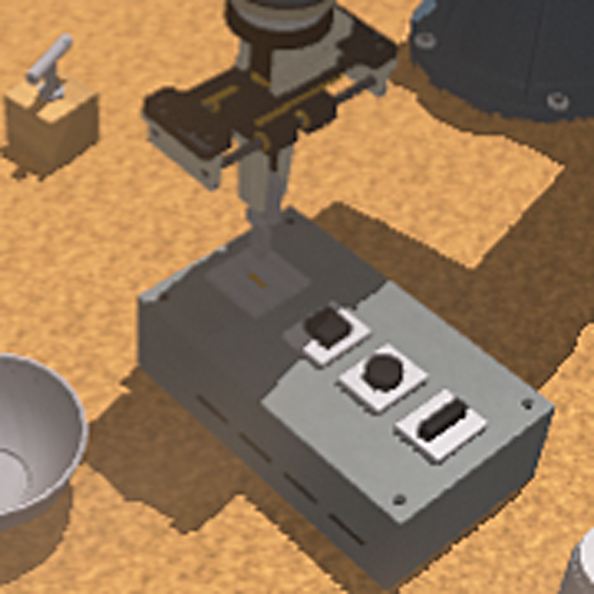

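The key hangs over the slot. Lowering it slowly.

>>> move_arm(motion="-1 -2 -0.5 -12 0; -1 0 0 -8 0; -1 0 0 -6 0")

```text
time: 19.18
ee_pos: [0.538, 0.0402, 0.1677]
tcp_rot: [-1.581, -0.021, -1.76]
ft_force: [-0.2, -0.2, -0.4]
opening: 0.085
```

>>> move_arm(motion="-1 0 0 -8 0; -1 0 0 -6 0; -1 0 0 -4 0")

```text
time: 19.55
ee_pos: [0.5379, 0.0401, 0.1481]
tcp_rot: [-1.582, -0.021, -1.76]
ft_force: [0.7, 0.7, -1.6]
opening: 0.087
```

>>> move_arm(motion="-1 0.3 1.5 -5 0; -1 -0.5 -3 -5 0; -1 0.5 3 -5 0; -1 -0.5 -3 -5 0")

```text
time: 20.05
ee_pos: [0.539, 0.0387, 0.1317]
tcp_rot: [-1.578, -0.021, -1.76]
ft_force: [-4.0, 12.0, 9.4]
opening: 0.084
```

>>> move_arm(motion="-1 0 3 -4 0; -1 -0.5 -2.5 -4 0; -1 0 2.5 -4 0")

```text
time: 20.42
ee_pos: [0.5395, 0.0411, 0.1262]
tcp_rot: [-1.575, -0.022, -1.759]
ft_force: [-20.3, -15.4, 49.6]
opening: 0.083
```

The force is 50 N at z=0.126, against an expected home height of 0.127. I'll relax and check visually.

>>> move_arm(motion="-1 -1 -0.5 0 0")

```text
time: 20.55
ee_pos: [0.5389, 0.0408, 0.1271]
tcp_rot: [-1.574, -0.022, -1.759]
ft_force: [3.4, 4.6, -4.5]
opening: 0.084
```

```bash
python3 w.py w12;python3 - <<'E'
from h import *
im,d=get_image('scene')
cv2.imwrite('pics/s12.png',cv2.resize(im[140:260,240:360,::-1],None,fx=5,fy=5,interpolation=cv2.INTER_CUBIC))
E
```

```text
20.55 [0.53890182 0.04077758 0.12706358] [-1.5735686  -0.02155893 -1.75914424] [ 3.44505741  4.59431768 -4.54890823] 0.08431121094572788
```

View pics/s12.png

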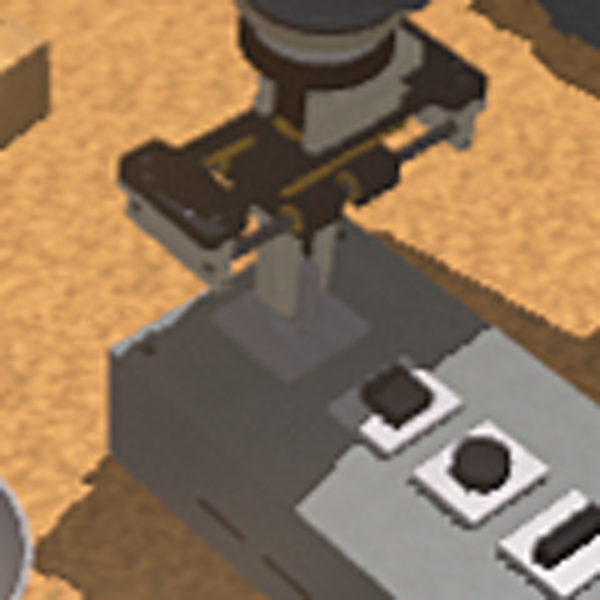

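View pics/w12.png

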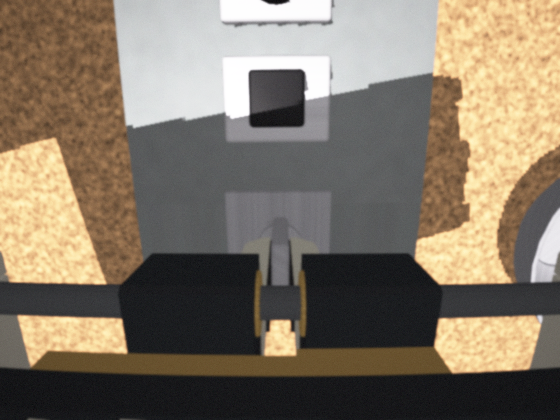

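The collar sits on the plate. Now turning clockwise with a full grip and a slight downward push.

>>> move_arm(motion="-1 0 0 -1 0; -1 0 0 -1 -6; -1 0 0 -1 -8; -1 0 0 -1 -8", grip_force=60)

```text
time: 21.15
ee_pos: [0.5388, 0.041, 0.1263]
tcp_rot: [-1.575, -0.023, -2.152]
ft_force: [-7.2, 1.2, 19.3]
opening: 0.084
```

```bash
python3 -c "
from h import *
s=sense();print(s['torque'],s['ft_force'],np.degrees(s['qpos']))"
```

```text
[0.20412352 1.60661187 0.08730735] [-7.15569777  1.18077556 19.31271331] [ -0.12262983  27.94251621 101.10704633  -1.22906295  51.84958425
  33.97442649]
```

>>> move_arm(motion="-1 0 0 -0.5 -9; -1 0 0 -0.5 -9; -1 0 0 -0.5 -9; -1 0 0 -0.5 -9")

```text
time: 21.65
ee_pos: [0.5384, 0.0412, 0.1263]
tcp_rot: [-1.575, -0.025, -2.8]
ft_force: [-4.0, 0.4, 12.2]
opening: 0.082
```

```bash
python3 -c "
from h import *
s=sense();print(s['torque'],s['ft_force'],np.degrees(s['qpos']))"; python3 w.py w13
```

```text
[-0.13343271  0.88433761  0.18466415] [-3.96758323  0.40077377 12.24230111] [ -0.44286777  28.08385355 100.86172956  -0.32519185  52.46065029
  70.16290965]
21.65 [0.53838057 0.04118975 0.12630024] [-1.57497583 -0.02459231 -2.79953476] [-3.96758323  0.40077377 12.24230111] 0.0820340719243944
```

View pics/w13.png

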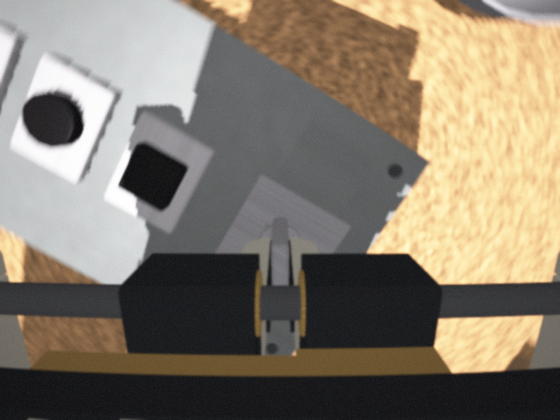

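It has turned 60° and the spring torque is rising. Continuing to the stop.

>>> move_arm(motion="-1 0 0 -0.5 -9; -1 0 0 -0.5 -9; -1 0 0 -0.5 -9; -1 0 0 -0.5 -7")

```text
time: 22.2
ee_pos: [0.5383, 0.041, 0.1263]
tcp_rot: [-1.573, -0.026, 2.866]
ft_force: [-3.9, 0.3, 12.1]
opening: 0.08
```

```bash
python3 -c "
from h import *
s=sense();print(s['torque'],s['ft_force'],np.degrees(s['tcp_rot']),np.degrees(s['qpos']))"
```

```text
[0.01161641 0.97172307 0.2349433 ] [-3.90093305  0.25671421 12.06500503] [-90.14945342  -1.47841798 164.18672102] [ -0.83710271  28.04286849 100.93296878   0.66425613  52.4156352
 104.56656044]
```

>>> move_arm(motion="-1 0 0 -0.5 -4; -1 0 0 -0.5 -3")

```text
time: 22.45
ee_pos: [0.5383, 0.041, 0.1263]
tcp_rot: [-1.573, -0.026, 2.74]
ft_force: [-4.0, 1.2, 12.2]
opening: 0.087
```

```bash
python3 -c "
from h import *
s=sense();print(s['torque'],s['ft_force'],np.degrees(s['tcp_rot']),np.degrees(s['qpos']))"
```

```text
[0.00831774 0.87652369 0.57422024] [-4.01324468  1.1972789  12.22250318] [-90.10268904  -1.48779337 156.98570885] [ -0.90039521  28.01870002 100.97449518   0.8274978   52.34943771
 111.60207483]
```

>>> move_arm(motion="-1 0 0 -0.5 -0.5; -1 0 0 -0.5 -0.5")

```text
time: 22.7
ee_pos: [0.5383, 0.041, 0.1263]
tcp_rot: [-1.572, -0.026, 2.724]
ft_force: [-4.0, 0.0, 12.2]
opening: 0.083
```

```bash
python3 -c "
from h import *
s=sense();print(s['torque'],s['ft_force'],np.degrees(s['tcp_rot']),s['opening'],s['ee_pos'])"; python3 w.py w14; python3 - <<'E'
from h import *
im,d=get_image('scene')
cv2.imwrite('pics/s14.png',im[:,:,::-1])
s=sense();print(s['torque'],s['ft_force'],s['opening'],s['time'])
E
```

```text
[0.11034139 0.921425   0.65295141] [-4.00866589  0.03838965 12.17837885] [-90.04453597  -1.49484268 156.07279436] 0.08309179588948322 [0.53827506 0.04098107 0.12629249]
22.7 [0.53827506 0.04098107 0.12629249] [-1.57157363 -0.02608993  2.72398413] [-4.00866589  0.03838965 12.17837885] 0.08309179588948322
[0.09180629 0.90911185 0.64901529] [-3.61544627  0.30058082 11.93903659] 0.08197786363528671 22.8
```

View pics/w14.png

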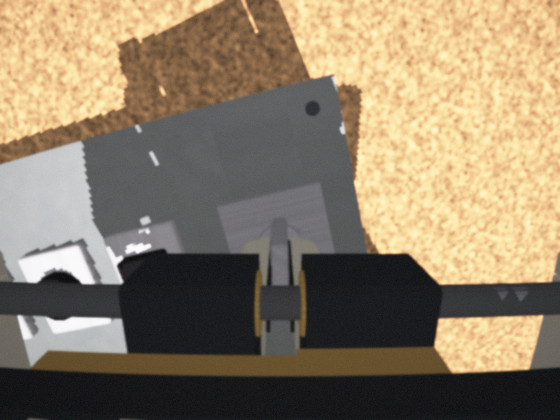

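View pics/s14.png

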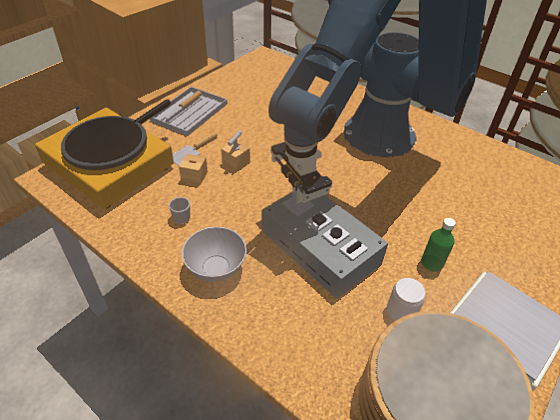

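```bash
python3 -c "
from plant import ctrl;print(ctrl.hand_in())"
```

```text
the job is handed in; nothing more can be done
None
```

I pressed the three buttons in order, pushed the key home and turned it clockwise to its stop. I handed the job in at about 22.8 s, with the gripper still holding the key turned. No verdict is reported, so this rests on my own readings.

- **Buttons:** I pressed round, then square, then oblong, lifting clear between presses. Each reached its stop: the force rose to 30–48 N with the fingertips about 95–96 mm above the table. That is well above the 5 N expected at the stop, but it was on the fingertips, not the gripper's body.
- **Tool tilt:** The presses and later moves tilted the tool by up to about 5°. I levelled it by pushing the shut fingertips against the fixed console's near side at about 27 N (sideways), before taking the key. A first try, pressing down on bare table at about 44 N, did not help.
- **Key:** I took it from the farther rest and lowered it into the keyway, rocking it 1 to 3 mm along its width past the pins. The collar met the plate at a tool height of 126–127 mm, against 127 mm expected.
- **Turn and hold:** The gripper has turned 103°, enough for the quarter turn plus the lock's play. The torque jumped from 0.23 to 0.65 N m near the end, which I take as the cylinder's stop, and it held steady between readings. The grip is 60 N with a 12 N push down.
- **Other objects:** The last pictures show the spanner and the kitchen things in place. I judged the round and oblong buttons to be up by eye; the gripper hides most of the square one.

I could not read the cylinder's angle directly. It is inferred from the gripper's turn and the jump in torque.

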